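Rack the long antenna and present its tube at the front of the caddy

ROBOT

A 7-joint arm with a two-finger parallel gripper is mounted at the origin on the work surface. World frame = base frame: x ahead of the robot, y to its left, z up, the work surface at z = 0. Lengths are in m, angles in rad, forces in N, time in s.
With the tool pointing down it reaches from about 0.425 to 0.925 m from the base axis. Payload 6.8 kg.
Tool frame: the origin (TCP) lies midway between the tips of the shut fingers; the grasp point (between the pads) lies 19 mm behind it; y points along the fingers, z is the direction in which the jaws open and shut, and the axes are right-handed (so a half turn about y gives the same grasp; the last joint's range is limited). The gripper opens to 85 mm and grips with 20 to 120 N. Pads are 22 mm wide; open, the fingers measure 114 mm over their backs; the gripper's body (76 mm by 85 mm) begins 54 mm behind the grasp point. The pads swing forward as they close: fully open they stand 13 mm farther back than shut.
Start: joints at [-1.262, 0.477, 0.022, 1.555, -0.011, 1.109, -0.083], TCP at [0.273, 0.617, 0.231] pointing down, gripper open.
Joint ranges: [-2.96, 2.96], [-0.34, 2.1], [-1.41, 1.46], [0.24, 2.44], [-1.37, 4.51], [0.17, 1.92], [-2.96, 2.96]. Speed limits (rad/s): [2.39, 2.39, 3.14, 3.14, 3.14, 3.14, 3.14].

INTERFACE

Orientations are given as a rotation vector (axis times angle).
In Python, from bench import r gives the robot as it stands.
- The arm moves only by the tool send_rows, never from a script. Its argument "rows" is text: rows parted by semicolons, each of 6 numbers parted by spaces: the shift along the world's x, y, z in m, then the turn, a rotation vector about the world's x, y, z in rad. A call has 1 to 20 rows; each row shifts and turns the commanded pose from where the row before left it; what a row does not reach is not made up. A row lasts 1/10 s, in which the tool goes at most 50 mm and 8.59 degrees, less where a joint would pass 70% of its speed; a pose out of reach is approached as far as the arm can. A call is refused whole if a number of a shift passes 0.05 or a number of a turn 0.15, either way. A call with a gripper value outside its range is refused whole. "grip" is the finger opening in m, from 0 to 0.0854, set as the call begins (left out, the last holds). The fingers move at their own pace and stop on an object; "grip_force" is the grip in N (left out, the last holds). Time passes only in rows, so rows that do not move let the fingers close. It gives the time, the measured TCP pose, the force and the opening at its end, in the units of the state.
- r.get_obs(): the state, without advancing time (a new reading comes with each control period).
- r.grab_frame(name): name is "scene" or "side" or "wrist"; returns a dict with "pixels" (384x512x3 uint8, red, green, blue), "intrinsics" (3x3 intrinsics, pixels), "position" and "orientation" of the camera in the world. Camera axes: x right, y up, looking along -z (the intrinsics and any distortion apply to the point x, -y, -z); pixel columns grow to the right and rows downward; lengths in m; the calibration is good to about 2 mm. A picture is of the moment at which its call begins. There is no depth.
- r.hand_in(): hands the job in, once; it reports no verdict.
The state is a dict: "clock": time; "joints": joint angles; "qvel": joint speeds; "tau": joint torques, N m; "tcp_pos": TCP position; "orientation": TCP orientation; "contact_force": force on the tool from outside, world axes, zero at the start; "moment": the same for the moment, N m; "grip_width": finger opening in m.
Only numpy, scipy, OpenCV 4.12 (cv2) and the standard library are available. Lean on these libraries where they do the work, as an engineer would, in place of code of your own. Each camera call takes 0.05 s, during which the arm holds its last target.

TASK

Take the long antenna out of the radio module and stand it, foot down, in the tall narrow tube of the rotary caddy, all the way to the bottom, and let go of it. Then turn the caddy's turntable until that tube is lined up with the steel pointer at the front of the stand, and finish while still gripping the turntable, for instance by its handle post, so that it is held still there. Leave the short antennas and the other things on the desk where they are.

Things in the scene. Friction and masses are not known exactly. Their poses are not given: they have to be found in the camera images.
- antenna: the long antenna: black rod 14 mm thick, brass foot 16 mm thick, 18 mm high; 150 mm long in all, about 45 g. Stands foot down, 20 mm deep and loose (1.2 mm play), in one of the three sockets of the radio module; the others hold 65 mm stubs. Origin: centre of the foot underside; z runs up the rod
- antenna_top (a point): top end of the long antenna, on its axis, 150 mm above its foot
- module: dark steel radio module, fixed to the desk, 110 (x) x 170 (y) x 45 mm high, with a row of three sockets along its y axis at y = -50, 0, +50 mm, each 18.5 mm wide and 20 mm deep (socket floor 25 mm above the desk). Origin centre of underside
- stand: fixed black round foot of the rotary caddy, 176 mm across, 19 mm high. Its front is its own -x side, roughly towards the robot: a 30 mm wide flat tongue reaches 155 mm from the axis and bears a small steel upright pointer (12 x 8 mm, top 40 mm above the desk, 140 mm from the axis). Origin on the vertical turning axis at desk level
- carousel: turntable: grey disc 230 mm across, top 35 mm above the desk, turns without stops about the stand axis, light friction (0.1 N m), stays where left. Carries, clockwise: aluminium tube, low tray, handle post, small cup, bin of cards, tray (all but tube and post below 100 mm). Origin on the axis 20 mm above the desk; tube on its -x side: it faces front when its axes match the stand axes
- tube_mouth (a point): centre of the mouth of the aluminium tube: the tallest, narrowest holder on the carousel, fixed to it, upright, 32 mm outside, 24 mm inside, rim 105 mm above the desk, 85 mm from the turning axis
- tube_floor (a point): centre of the tube's inner floor, 65 mm below its mouth, 40 mm above the desk
- post_top (a point): top centre of the steel handle post on the carousel: plain upright round bar 18 mm in diameter, top 145 mm above the desk (110 mm above the disc), 85 mm from the turning axis, 120 degrees clockwise from the tube seen from above. Like a crank knob it spins freely about its own upright axis, so gripped from above it can be led round its circle without turning the gripper
- mug: white ceramic mug, 80 mm across, 92 mm high, handle at its +y; origin centre of underside
- mouse: black computer mouse 105 x 60 x 26 mm; origin centre of underside
- phone: black phone lying flat, 72 x 150 x 9 mm; origin centre of underside
- card_block: stack of blank white cards, 56 x 88 x 35 mm; origin centre of underside
- glasses_case: grey fabric spectacles case 64 x 157 x 42 mm; origin centre of underside
- stub_a: short stub antenna like the long one but only 65 mm long, standing in another socket of the radio module; origin centre of its foot
- stub_b: short stub antenna like the long one but only 65 mm long, standing in another socket of the radio module; origin centre of its foot

How it is judged:
On the way, in this order (a step that is already met when the one before it is completed fails the run):
1. the long antenna stands on the floor of the tube, let go (horizontal distance between antenna and tube_floor below 0.009 m and z of antenna in the frame of tube_floor between -0.005 and 0.008 m and angle between antenna's own z axis and vertical below 0.25 rad and contact force between the fingers and antenna below 0.3 N), for 0.2 s.
2. the tube is lined up with the pointer and the turntable is held still by the fingers (y of tube_mouth in the frame of stand between -0.009 and 0.009 m and x of tube_mouth in the frame of stand below -0.07 m and contact force between the fingers and carousel above 2 N and angular speed of carousel below 0.1 rad/s), for 0.2 s.
At the end, for the whole second after the job is handed in: Antenna in the tube, let go: foot within 9 mm sideways and 8 mm in height of the tube floor, leaning under 0.25 rad. Tube axis within 9 mm of the line from turning axis to pointer, on the pointer side. Fingers press the turntable with over 2 N and it is still (under 0.1 rad/s) (all of step 1 and all of step 2); the arm keeps its last pose, push and grip.
It fails at once if a short antenna moved more than 30 mm (distance of any of stub_a, stub_b from where it was at the start of the episode above 0.03 m).
It fails at once if the mug moved more than 30 mm or tipped (distance of mug from where it was at the start of the episode above 0.03 m or angle between mug's own z axis and vertical above 0.4 rad).
It fails at once if mouse, phone, cards or spectacles case moved more than 30 mm (distance of any of mouse, phone, card_block, glasses_case from where it was at the start of the episode above 0.03 m).
It also fails if it takes over 54 s, if anything falls off the work surface, if the arm or the gripper's body presses on something with over 40 N, if the wrist force passes 120 N, or if a joint passes its speed limit or range.

## Working session

There is one attempt and no reset: what is moved stays moved. The work goes in short steps, Python scripts to look and compute and a tool call to move; the robot and the scene stay as the last step left them, time stands still between calls to the robot, and variables do not carry over. Pictures are saved under pics/ and viewed, and the job is handed in when it is done.

Besides the shell and the picture viewer there is one more tool, called as name(argument=value, ...) on one line, values as JSON. send_rows: Moves the arm, as the interface text tells. Its arguments: {"type":"object","properties":{"rows":{"type":"string"},"grip":{"type":"number"},"grip_force":{"type":"number"}},"required":["rows"]}

```bash
mkdir -p pics; ls; python3 - <<'E'
from bench import r
import cv2
o=r.get_obs()
for k in o: print(k,o[k])
for n in ["scene","side","wrist"]:
    f=r.grab_frame(n)
    cv2.imwrite(f"pics/{n}0.png",cv2.cvtColor(f["pixels"],cv2.COLOR_RGB2BGR))
    print(n,f["intrinsics"],f["position"],f["orientation"],[k for k in f])
E
```

```text
pics
clock 0.0
joints [-1.26211694  0.47777301  0.02233868  1.55645292 -0.01152307  1.10929889
 -0.08312016]
qvel [0.00155791 0.00029516 0.00064928 0.00028458 0.00040154 0.001641
 0.00021005]
tau [-4.72390366e-05 -5.96447754e+01  1.60719652e+00 -2.81209069e+01
  1.22158119e-02  9.30874347e-03  1.46178877e-05]
tcp_pos [0.27301895 0.61667351 0.23034324]
orientation [-1.54775242  0.32720272 -0.32678756]
contact_force [ 0.0245446  -0.53886948  0.73131482]
moment [-1.37019874e-05  2.09323471e-02  1.36080573e-02]
grip_width 0.08529288948527974
scene [[438.07269488   0.         255.14705913]
 [  0.         438.07269488 187.9760487 ]
 [  0.           0.           1.        ]] [1.10376201 0.71316392 0.90446391] [0.35875231 1.02563814 2.29150337] ['pixels', 'intrinsics', 'position', 'orientation']
side [[351.02099736   0.         252.70507586]
 [  0.         351.02099736 193.1741966 ]
 [  0.           0.           1.        ]] [ 0.26264724 -0.70243456  0.70456249] [ 0.92316541 -0.18518625 -0.34318159] ['pixels', 'intrinsics', 'position', 'orientation']
wrist [[282.6301778    0.         258.99131344]
 [  0.         282.6301778  188.28818813]
 [  0.           0.           1.        ]] [0.20420723 0.64707208 0.37379247] [-0.26683163 -0.17286522  1.14507718] ['pixels', 'intrinsics', 'position', 'orientation']
```

View pics/scene0.png

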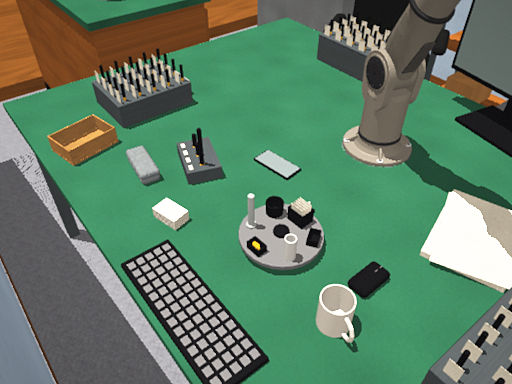

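View pics/side0.png

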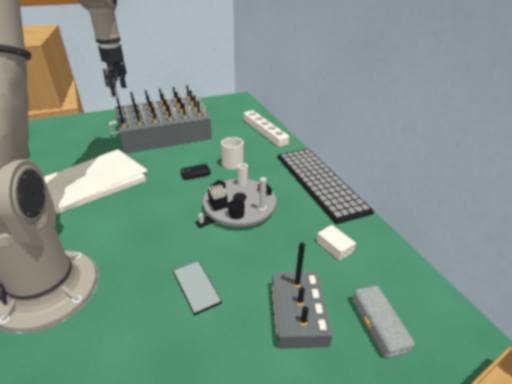

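View pics/wrist0.png

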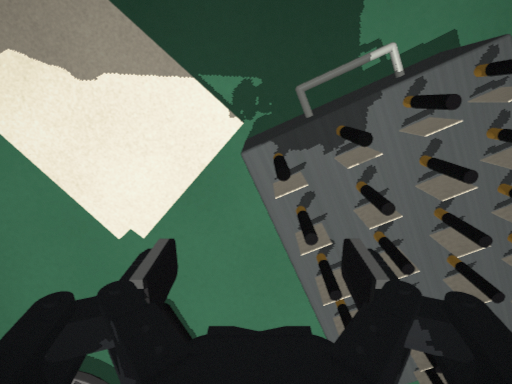

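The scene picture shows the module at about (200,158), the carousel at (281,235), the mug at (337,312) and the mouse at (370,278). Next I'll enlarge crops.

```bash
cat > h.py <<'E'
import numpy as np, cv2
from scipy.spatial.transform import Rotation as R
def crop(src,x0,y0,w,h,s,out):
    im=cv2.imread(src)[y0:y0+h,x0:x0+w]
    im=cv2.resize(im,None,fx=s,fy=s,interpolation=cv2.INTER_CUBIC)
    for i in range(0,w,10):
        cv2.line(im,(i*s,0),(i*s,4 if (x0+i)%50 else 12),(0,0,255),1)
        if (x0+i)%20==0: cv2.putText(im,str(x0+i),(i*s,22),0,.4,(0,0,255),1)
    for i in range(0,h,10):
        cv2.line(im,(0,i*s),(4,i*s),(0,0,255),1)
        if (y0+i)%20==0: cv2.putText(im,str(y0+i),(6,i*s+4),0,.4,(0,0,255),1)
    cv2.imwrite(out,im)
C={"scene":(438.07269488,255.14705913,187.9760487,[1.10376201,0.71316392,0.90446391],[0.35875231,1.02563814,2.29150337]),
"side":(351.02099736,252.70507586,193.1741966,[0.26264724,-0.70243456,0.70456249],[0.92316541,-0.18518625,-0.34318159])}
def ray(c,u,v):
    f,cx,cy,p,o=C[c] if isinstance(c,str) else c
    d=R.from_rotvec(o).apply([(u-cx)/f,-(v-cy)/f,-1]); return np.array(p),d
def atz(c,u,v,z):
    p,d=ray(c,u,v); return p+d*(z-p[2])/d[2]
def proj(c,P):
    f,cx,cy,p,o=C[c] if isinstance(c,str) else c
    q=R.from_rotvec(o).inv().apply(np.atleast_2d(P)-np.array(p))
    return np.c_[cx-f*q[:,0]/q[:,2], cy+f*q[:,1]/q[:,2]]
def tri(obs):
    A=np.zeros((3,3));b=np.zeros(3)
    for c,u,v in obs:
        p,d=ray(c,u,v);d=d/np.linalg.norm(d);M=np.eye(3)-np.outer(d,d);A+=M;b+=M@p
    return np.linalg.solve(A,b)
def cam(fr):
    K=fr["intrinsics"];return (K[0,0],K[0,2],K[1,2],fr["position"],fr["orientation"])
E
python3 -c "
from h import *
crop('pics/scene0.png',170,115,100,75,8,'pics/c1.png')
crop('pics/scene0.png',230,185,100,90,6,'pics/c2.png')
crop('pics/side0.png',260,230,80,70,8,'pics/c3.png')
crop('pics/side0.png',185,155,100,80,7,'pics/c4.png')"
```

```text
(no output)
```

View pics/c1.png

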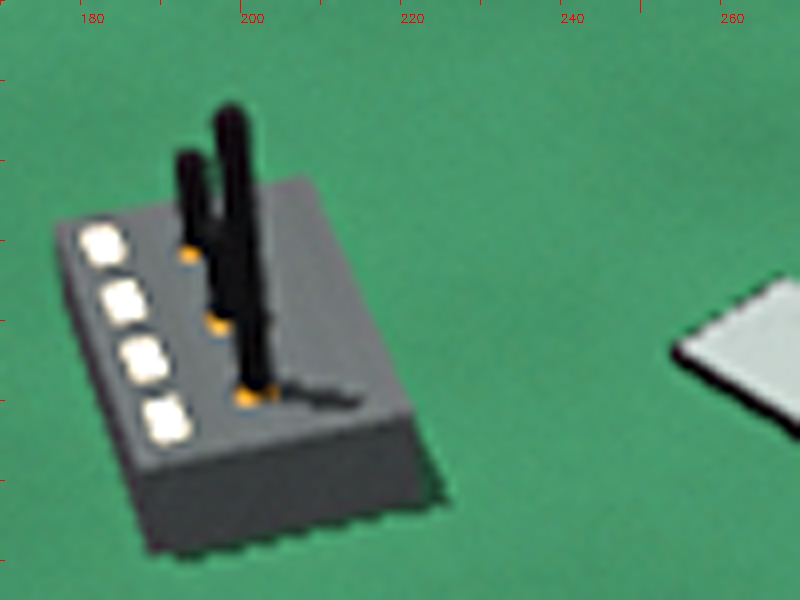

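View pics/c2.png

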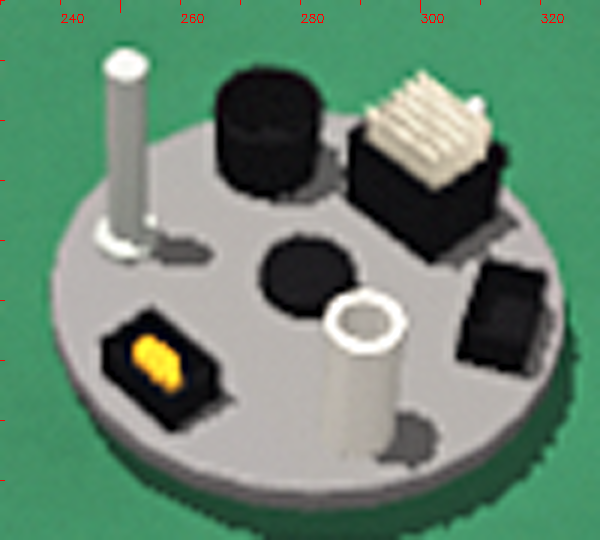

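View pics/c3.png

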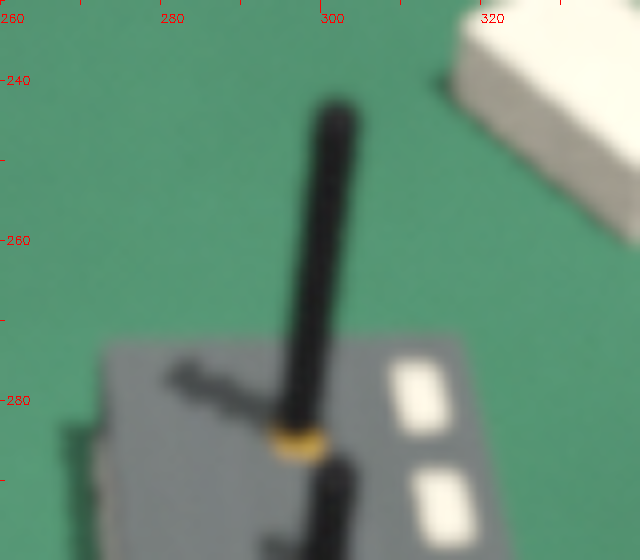

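View pics/c4.png

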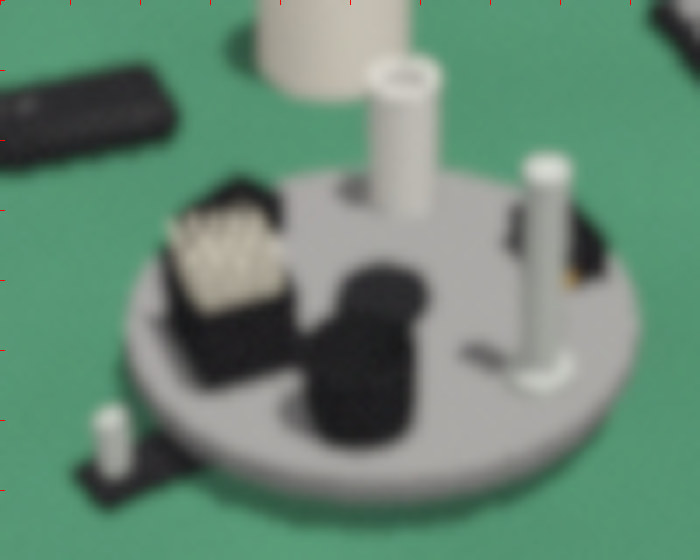

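```bash
python3 - <<'E'
from h import *
np.set_printoptions(precision=4,suppress=True)
for n,z,s,d in [("ant top",.175,(198.8,128.9),(301.9,243.2)),("ant base",.047,(201.8,164),(297,285.3)),("tube",.105,(290.8,238.5),(242.7,166)),("post",.145,(251,196),(263.1,179.3))]:
    print(n,tri([("scene",)+s,("side",)+d]),atz("scene",*s,z),atz("side",*d,z))
print("pointer",atz("side",201,213.6,.04))
# disc centre by projected ellipse fit
for c in ["scene","side"]:
    im=cv2.imread(f"pics/{c}0.png")
# edge points of disc top
sc=[(52/6+230,290/6+185),(565/6+230,300/6+185),(310/6+230,495/6+185)]
for u,v in sc: print(atz("scene",u,v,.035))
sd=[(127/7+185,320/7+155),(640/7+185,315/7+155),(380/7+185,487/7+155)]
for u,v in sd: print(atz("side",u,v,.035))
# module corners top
for u,v in [(57,222),(308,178),(412,410),(140,468)]: print("mod",atz("scene",u/8+170,v/8+115,.045))
# objects
print("mug",atz("scene",337,297,.092),"mouse",atz("scene",370,278,.02),"phone",atz("scene",277,164,.009),'cards',atz("scene",171,212,.035),'case',atz("scene",143,162,.04))
E
```

```text
ant top [ 0.5644 -0.2384  0.1735] [ 0.5651 -0.2362  0.175 ] [ 0.564  -0.2399  0.175 ]
ant base [ 0.564  -0.2418  0.0388] [ 0.5689 -0.2326  0.047 ] [ 0.5605 -0.2476  0.047 ]
tube [0.5924 0.2064 0.1025] [0.5933 0.2082 0.105 ] [0.5915 0.2021 0.105 ]
post [0.6009 0.0596 0.1415] [0.6026 0.0628 0.145 ] [0.5992 0.0544 0.145 ]
pointer [0.4203 0.0947 0.04  ]
[0.646  0.0644 0.035 ]
[0.4703 0.2096 0.035 ]
[0.6301 0.2216 0.035 ]
[0.4439 0.1595 0.035 ]
[0.6594 0.0816 0.035 ]
[0.5113 0.0139 0.035 ]
mod [ 0.5704 -0.3808  0.045 ]
mod [ 0.4704 -0.3429  0.045 ]
mod [ 0.5254 -0.1875  0.045 ]
mod [ 0.6275 -0.2226  0.045 ]
mug [0.6188 0.3891 0.092 ] mouse [0.4715 0.3721 0.02  ] phone [ 0.3514 -0.123   0.009 ] cards [ 0.7475 -0.1175  0.035 ] case [ 0.7059 -0.3637  0.04  ]
```

```bash
python3 - <<'E'
from h import *
print(R.from_rotvec([-1.54775242,0.32720272,-0.32678756]).as_matrix().round(3))
E
```

```text
[[ 0.914 -0.001  0.405]
 [-0.405 -0.002  0.914]
 [ 0.    -1.    -0.002]]
```

send_rows(rows="0.016 -0.048 0.003 0 0 0;0.016 -0.048 0.003 0 0 0;0.016 -0.048 0.003 0 0 0;0.016 -0.048 0.003 0 0 0;0.016 -0.048 0.003 0 0 0;0.016 -0.048 0 0 0 0;0.016 -0.048 0 0 0 0;0.016 -0.048 0 0 0 0;0.016 -0.048 0 0 0 0;0.016 -0.048 0 0 0 0;0.016 -0.048 0 0 0 0;0.016 -0.048 0 0 0 0;0.016 -0.048 0 0 0 0;0.016 -0.048 0 0 0 0;0.016 -0.048 0 0 0 0;0.016 -0.048 0 0 0 0;0 0 0 0 0 0", grip=0.0854)

```text
clock: 1.85
tcp_pos: [0.5264, -0.1492, 0.2465]
orientation: [-1.549, 0.333, -0.336]
contact_force: [-0.7, 0.0, 0.3]
grip_width: 0.0852
```

```bash
python3 - <<'E'
from bench import r
from h import *
f=r.grab_frame("wrist")
cv2.imwrite("pics/w1.png",cv2.cvtColor(f["pixels"],cv2.COLOR_RGB2BGR))
print(cam(f)); print(r.get_obs()["joints"],proj(cam(f),[[.5644,-.2384,.175],[.564,-.24,.045],[.5924,.205,.105]]))
E
```

```text
(np.float64(282.6301777992177), np.float64(258.9913134403817), np.float64(188.28818812871202), array([ 0.4576214 , -0.11775919,  0.38961568]), array([-0.27085152, -0.17139359,  1.13534324]))
[-0.26467583  0.26582558  0.50783491  1.87699102 -0.14691705  1.03560191
  1.45069221] [[185.04910395 274.85118786]
 [208.66498169 216.83416944]
 [629.00341068  87.78116683]]
```

View pics/w1.png

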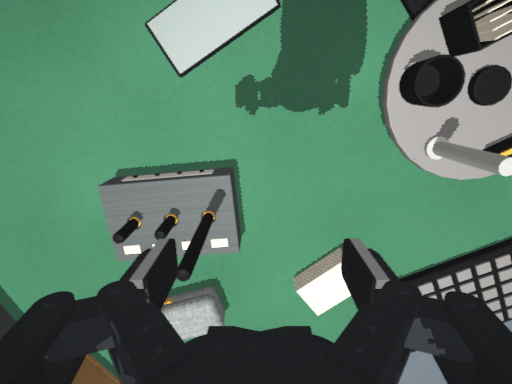

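```bash
python3 - <<'E'
from h import *
c=(282.63,258.99,188.29,[ 0.4576214 , -0.11775919,  0.38961568],[-0.27085152, -0.17139359,  1.13534324])
crop('pics/w1.png',165,190,70,100,6,'pics/c5.png')
print(atz(c,185,272,.175),atz(c,208.5,216.5,.045),tri([(c,185,272),("scene",198.8,128.9),("side",301.9,243.2)]))
E
```

```text
[ 0.56183434 -0.23703058  0.175     ] [ 0.56348462 -0.23997507  0.045     ] [ 0.56387373 -0.23852745  0.17311445]
```

View pics/c5.png

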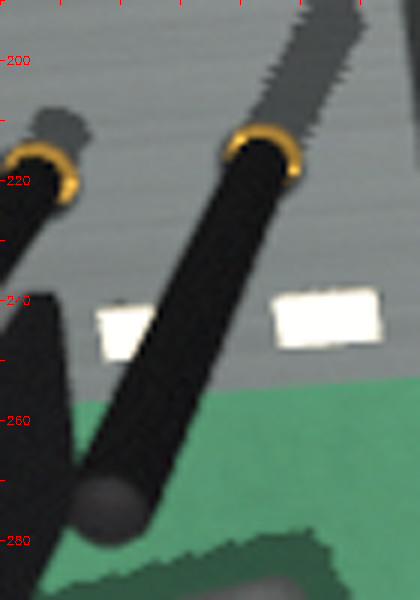

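The antenna tip in the wrist crop is at (184,275) and the foot at (208.5,216). Both agree with the triangulation, (0.564,-0.2385).

send_rows(rows="0.0125 -0.03 0 0 0 0;0.0125 -0.03 0 0 0 0;0.0126 -0.0293 0 0 0 0;0 0 0 0 0 0;0 0 0 0 0 0")

```text
clock: 2.4
tcp_pos: [0.5635, -0.2296, 0.2456]
orientation: [-1.545, 0.328, -0.326]
contact_force: [1.0, 0.9, 0.1]
grip_width: 0.0856
```

```bash
python3 - <<'E'
from bench import r
from h import *
f=r.grab_frame("wrist")
cv2.imwrite("pics/w2.png",cv2.cvtColor(f["pixels"],cv2.COLOR_RGB2BGR))
o=r.get_obs();print(o["tcp_pos"]);M=R.from_rotvec(o["orientation"]).as_matrix();print(M.round(3))
print(proj(cam(f),[[.5644,-.2384,.175],[.564,-.24,.045],o["tcp_pos"]]))
E
```

```text
[ 0.56353072 -0.2287626   0.24560872]
[[ 0.915 -0.001  0.403]
 [-0.403  0.001  0.915]
 [-0.001 -1.     0.001]]
[[249.64619774 204.15386421]
 [251.50139057 168.0276512 ]
 [260.80229157 240.01714219]]
```

View pics/w2.png

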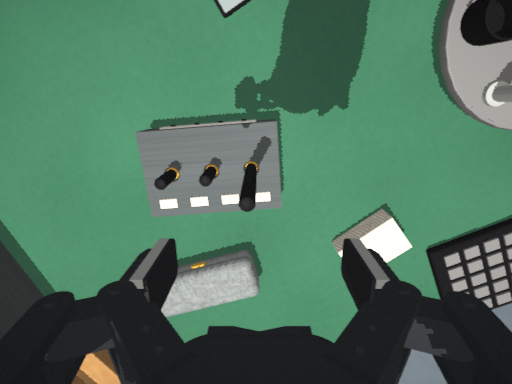

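The tip shows at (247,203), within 3 px of the prediction. I'll shift 10 mm in y and go down.

send_rows(rows="0.0005 -0.01 0 0 0 0;0 0 -0.02 0 0 0;0 0 -0.025 0 0 0;0 0 -0.025 0 0 0;0 0 -0.025 0 0 0;0 0 -0.02 0 0 0;0 0 -0.0105 0 0 0;0 0 0 0 0 0;0 0 0 0 0 0")

```text
clock: 3.35
tcp_pos: [0.5647, -0.2407, 0.1214]
orientation: [-1.546, 0.326, -0.327]
contact_force: [-0.1, -1.1, 0.6]
grip_width: 0.0857
```

```bash
python3 - <<'E'
from bench import r
from h import *
f=r.grab_frame("wrist")
cv2.imwrite("pics/w3.png",cv2.cvtColor(f["pixels"],cv2.COLOR_RGB2BGR))
o=r.get_obs();print(o["tcp_pos"],o["contact_force"])
E
```

```text
[ 0.56495306 -0.24083721  0.12179896] [ 0.12374125  0.08751253 -0.09962162]
```

View pics/w3.png

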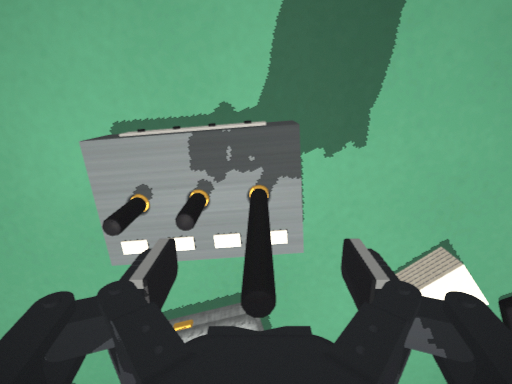

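The antenna sits centred between the fingers (u about 259), so I'll close.

send_rows(rows="0 0 0 0 0 0;0 0 0 0 0 0;0 0 0 0 0 0;0 0 0 0 0 0;0 0 0 0 0 0;0 0 0 0 0 0;0 0 0 0 0 0;0 0 0 0 0 0", grip=0, grip_force=50)

```text
clock: 4.2
tcp_pos: [0.5644, -0.2407, 0.1208]
orientation: [-1.546, 0.327, -0.327]
contact_force: [-0.2, -0.2, 2.5]
grip_width: 0.0125
```

```bash
python3 - <<'E'
from bench import r
from h import *
f=r.grab_frame("wrist")
cv2.imwrite("pics/w4.png",cv2.cvtColor(f["pixels"],cv2.COLOR_RGB2BGR))
o=r.get_obs();print(o["tcp_pos"],o["contact_force"],o["grip_width"])
E
```

```text
[ 0.56435196 -0.24071471  0.12081861] [-0.30424183 -0.60854159  2.61581575] 0.013000611909690828
```

View pics/w4.png

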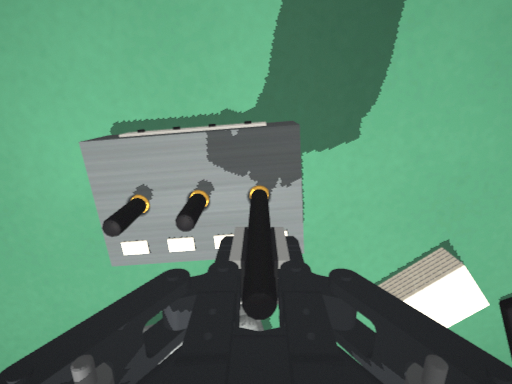

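Gripped, opening 13 mm. I'll lift clear of the socket and high enough to pass the post.

send_rows(rows="0 0 0.01 0 0 0;0 0 0.01 0 0 0;0 0 0.015 0 0 0;0 0 0.025 0 0 0;0 0 0.03 0 0 0;0 0 0.03 0 0 0;0 0 0.03 0 0 0;0 0 0 0 0 0;0 0 0 0 0 0")

```text
clock: 5.15
tcp_pos: [0.5645, -0.2407, 0.272]
orientation: [-1.546, 0.325, -0.329]
contact_force: [-0.9, 0.6, -0.3]
grip_width: 0.0127
```

send_rows(rows="0.001 0.015 0 0 0 0;0.002 0.03 0 0 0 0;0.0025 0.04 0 0 0 0;0.0025 0.04 0 0 0 0;0.0025 0.04 0 0 0 0;0.0025 0.04 0 0 0 0;0.0025 0.04 0 0 0 0;0.0025 0.04 0 0 0 0;0.0025 0.04 0 0 0 0;0.0025 0.04 0 0 0 0;0.0025 0.035 0 0 0 0;0.002 0.025 0 0 0 0;0.001 0.012 0 0 0 0;0 0 0 0 0 0;0 0 0 0 0 0;0 0 0 0 0 0")

```text
clock: 6.75
tcp_pos: [0.5928, 0.1941, 0.2706]
orientation: [-1.547, 0.329, -0.329]
contact_force: [-0.3, -0.2, -0.0]
grip_width: 0.0129
```

```bash
python3 - <<'E'
from bench import r
from h import *
for n in ["wrist","scene","side"]:
    f=r.grab_frame(n)
    cv2.imwrite(f"pics/{n}5.png",cv2.cvtColor(f["pixels"],cv2.COLOR_RGB2BGR))
    if n=="wrist": print(cam(f),proj(cam(f),[.5924,.205,.105]))
o=r.get_obs();print(o["tcp_pos"],o["contact_force"],o["grip_width"],o["joints"])
crop('pics/scene5.png',230,130,120,140,5,'pics/c6.png')
crop('pics/side5.png',185,80,120,140,5,'pics/c7.png')
E
```

```text
(np.float64(282.6301777992177), np.float64(258.9913134403817), np.float64(188.28818812871202), array([0.52398909, 0.22453568, 0.41393673]), array([-0.26667458, -0.1730962 ,  1.14198711])) [[267.95407977 166.59281713]]
[0.59289239 0.19488389 0.27079608] [ 1.25158414  0.51085268 -0.3946978 ] 0.0126842671228286 [-0.70827505  0.37360431  0.38715032  1.65945004 -0.15213432  1.13823801
  0.87046376]
```

View pics/wrist5.png

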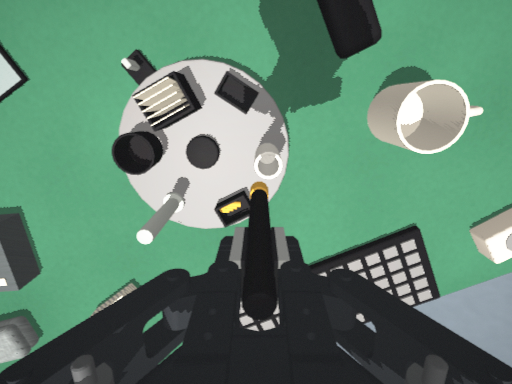

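View pics/c6.png

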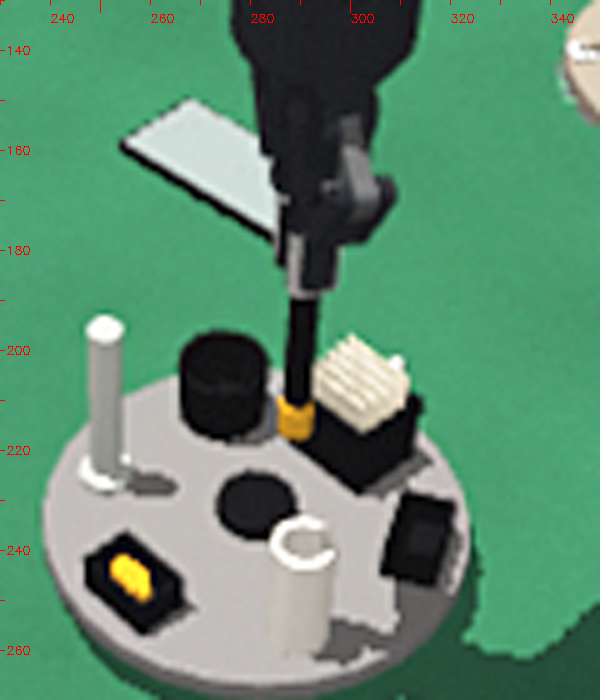

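View pics/c7.png

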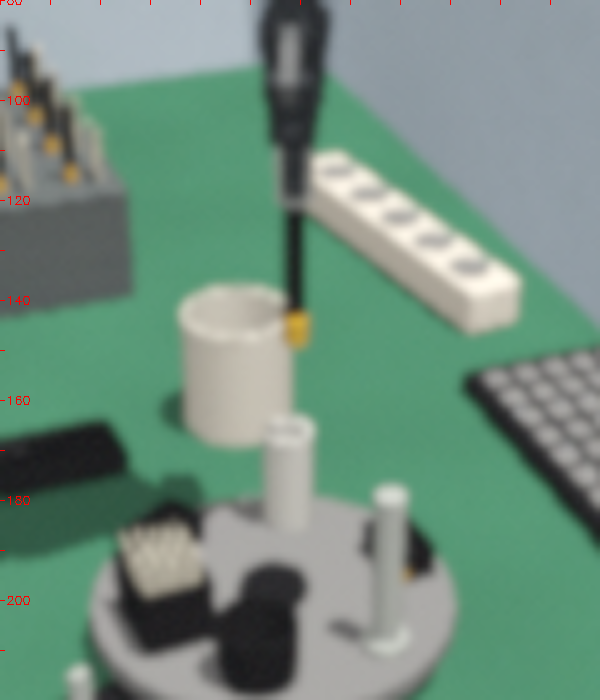

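```bash
python3 - <<'E'
from h import *
c=(282.63,258.99,188.29,[0.52398909, 0.22453568, 0.41393673],[-0.26667458, -0.1730962 ,  1.14198711])
crop('pics/wrist5.png',235,140,60,70,8,'pics/c8.png')
print("foot",tri([("scene",289.2,216.8),("side",244.6,148.8)]),atz("scene",289.2,216.8,.175),atz("side",244.6,148.8,.175))
print("mouth",atz("scene",290.8,238.5,.105),atz("side",242.7,166,.105),atz(c,267.5,165,.105),tri([("scene",290.8,238.5),("side",242.7,166),(c,267.5,165)]))
E
```

```text
foot [0.59466805 0.19637582 0.17076801] [0.59607566 0.1997822  0.175     ] [0.59305265 0.1879062  0.175     ]
mouth [0.59328853 0.20822719 0.105     ] [0.5915445  0.20206244 0.105     ] [0.59052526 0.20526456 0.105     ] [0.59179075 0.20567786 0.10235075]
```

View pics/c8.png

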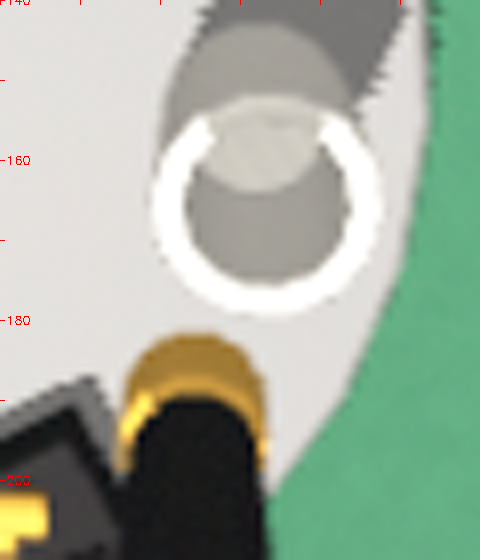

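send_rows(rows="-0.002 0.01 0 0 0 0;0 0 -0.015 0 0 0;0 0 -0.02 0 0 0;0 0 -0.015 0 0 0;0 0 -0.005 0 0 0;0 0 0 0 0 0;0 0 0 0 0 0;0 0 0 0 0 0")

```text
clock: 7.7
tcp_pos: [0.5913, 0.2065, 0.2165]
orientation: [-1.545, 0.326, -0.328]
contact_force: [-0.1, 0.0, 0.1]
grip_width: 0.0125
```

```bash
python3 - <<'E'
from bench import r
from h import *
for n in ["wrist","scene","side"]:
    f=r.grab_frame(n)
    cv2.imwrite(f"pics/{n}6.png",cv2.cvtColor(f["pixels"],cv2.COLOR_RGB2BGR))
o=r.get_obs();print(o["tcp_pos"],o["contact_force"],o["grip_width"])
a=[('scene',265,205),('side',217,140),('wrist',230,130)]
for n,x,y in a: crop(f'pics/{n}6.png',x,y,50,60,8,f'pics/{n}6c.png')
cv2.imwrite('pics/c9.png',np.hstack([cv2.resize(cv2.imread(f'pics/{n}6c.png'),(260,312)) if 0 else cv2.imread(f'pics/{n}6c.png')[:, :] for n in ["scene","side"]]))
E
```

```text
[0.59106233 0.20651469 0.21628023] [-1.65413444 -0.23882134 -0.51086448] 0.012898153580039078
```

View pics/c9.png

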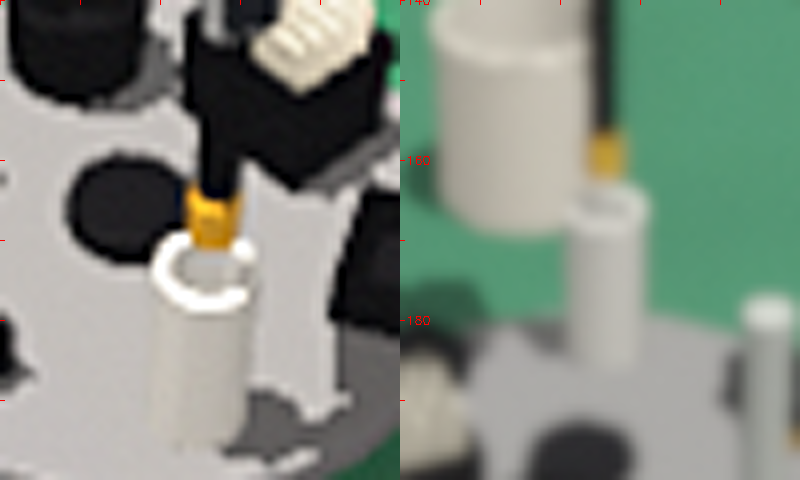

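View pics/wrist6c.png

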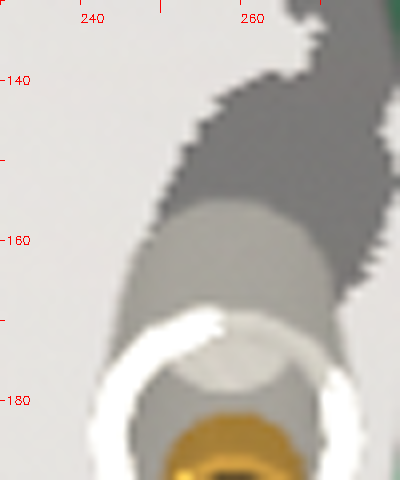

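```bash
python3 - <<'E'
from h import *
f=tri([("scene",291.5,235.2),("side",242.6,161.8)]);m=tri([("scene",290.4,238.9),("side",242.9,165.9)])
print(f,m,m-f)
for dz in (.013,.0155,.018):
  print(atz("scene",290.4,238.9,.105)-atz("scene",291.5,235.2,.105+dz),atz("side",242.9,165.9,.105)-atz("side",242.6,161.8,.105+dz))
E
```

```text
[0.59309991 0.20866117 0.116876  ] [0.59357234 0.20677848 0.10230826] [ 0.00047242 -0.00188269 -0.01456774]
[ 0.00169511 -0.00097326 -0.013     ] [-0.0005378  -0.00399572 -0.013     ]
[ 7.21999364e-05 -2.57408555e-03 -1.55000000e-02] [ 0.00086975 -0.00012215 -0.0155    ]
[-0.00155071 -0.00417491 -0.018     ] [ 0.00227731  0.00375142 -0.018     ]
```

View pics/wrist6.png

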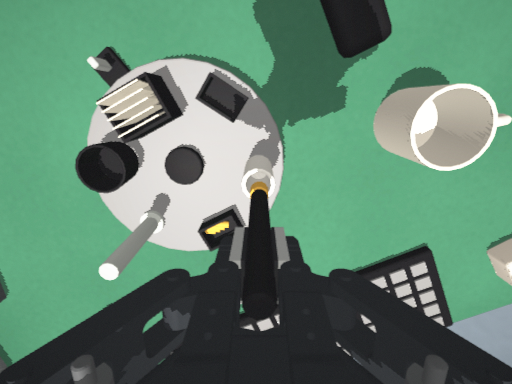

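The foot lies 2 mm off the mouth axis in y. I'll correct that and insert gently.

send_rows(rows="0.0005 -0.0018 0 0 0 0;0 0 -0.01 0 0 0;0 0 -0.01 0 0 0;0 0 -0.01 0 0 0;0 0 -0.005 0 0 0;0 0 0 0 0 0")

```text
clock: 8.45
tcp_pos: [0.5905, 0.2044, 0.1792]
orientation: [-1.547, 0.328, -0.325]
contact_force: [-0.2, 0.4, -0.3]
grip_width: 0.0124
```

send_rows(rows="0 0 -0.01 0 0 0;0 0 -0.01 0 0 0;0 0 -0.01 0 0 0;0 0 -0.007 0 0 0;0 0 0 0 0 0;0 0 0 0 0 0")

```text
clock: 9.05
tcp_pos: [0.5912, 0.2046, 0.1435]
orientation: [-1.546, 0.327, -0.327]
contact_force: [0.4, -0.2, 0.1]
grip_width: 0.0129
```

```bash
python3 - <<'E'
from bench import r
from h import *
for n in ["wrist","scene","side"]:
    f=r.grab_frame(n)
    cv2.imwrite(f"pics/{n}7.png",cv2.cvtColor(f["pixels"],cv2.COLOR_RGB2BGR))
o=r.get_obs();print(o["tcp_pos"],o["contact_force"],o["grip_width"])
crop('pics/scene7.png',250,170,80,90,5,'pics/a.png');crop('pics/side7.png',205,110,80,90,5,'pics/b.png')
cv2.imwrite('pics/c10.png',np.hstack([cv2.imread('pics/a.png'),cv2.imread('pics/b.png')]))
E
```

```text
[0.5915713  0.20470129 0.14412135] [ 0.03929324 -0.06530611 -0.25821414] 0.012650695794228542
```

View pics/c10.png

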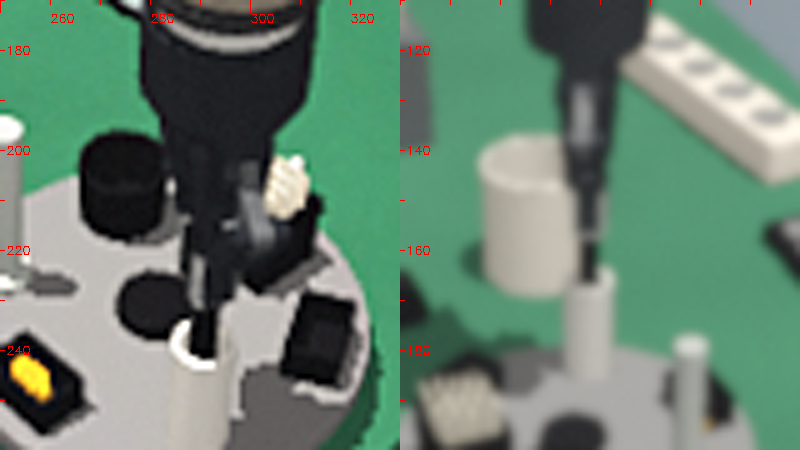

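Inserted well, no side force. About 8 mm remain to the floor.

send_rows(rows="0 0 -0.003 0 0 0;0 0 -0.003 0 0 0;0 0 -0.001 0 0 0;0 0 -0.001 0 0 0;0 0 0 0 0 0;0 0 0 0 0 0")

```text
clock: 9.8
tcp_pos: [0.5912, 0.2045, 0.1358]
orientation: [-1.546, 0.327, -0.327]
contact_force: [-2.0, -0.3, 2.8]
grip_width: 0.0125
```

send_rows(rows="0 0 0 0 0 0;0 0 0 0 0 0;0 0 0 0 0 0;0 0 0 0 0 0;0 0 0 0 0 0;0 0 0 0 0 0;0 0 0 0 0 0", grip=0.0854)

```text
clock: 10.5
tcp_pos: [0.5912, 0.2046, 0.1356]
orientation: [-1.546, 0.327, -0.327]
contact_force: [-0.1, 0.1, -0.2]
grip_width: 0.0854
```

send_rows(rows="0 0 0.02 0 0 0;0 0 0.03 0 0 0;0 0 0.03 0 0 0;0 0 0.03 0 0 0;0 0 0 0 0 0")

```text
clock: 11.0
tcp_pos: [0.5937, 0.2052, 0.2503]
orientation: [-1.541, 0.322, -0.332]
contact_force: [0.8, 0.2, 0.2]
grip_width: 0.0853
```

```bash
python3 - <<'E'
from bench import r
from h import *
for n in ["wrist","scene","side"]:
    f=r.grab_frame(n)
    cv2.imwrite(f"pics/{n}8.png",cv2.cvtColor(f["pixels"],cv2.COLOR_RGB2BGR))
    if n=="wrist": print(cam(f))
o=r.get_obs();print(o["tcp_pos"],o["contact_force"],o["grip_width"])
crop('pics/scene8.png',240,170,80,90,5,'pics/a.png');crop('pics/side8.png',205,120,80,90,5,'pics/b.png')
cv2.imwrite('pics/c11.png',np.hstack([cv2.imread('pics/a.png'),cv2.imread('pics/b.png')]))
E
```

```text
(np.float64(282.6301777992177), np.float64(258.9913134403817), np.float64(188.28818812871202), array([0.52378786, 0.23481056, 0.39331518]), array([-0.26685912, -0.18252438,  1.14318637]))
[0.59079785 0.20458125 0.24510919] [ 0.32046786 -0.03414507 -0.70776272] 0.08534786574585966
```

View pics/c11.png

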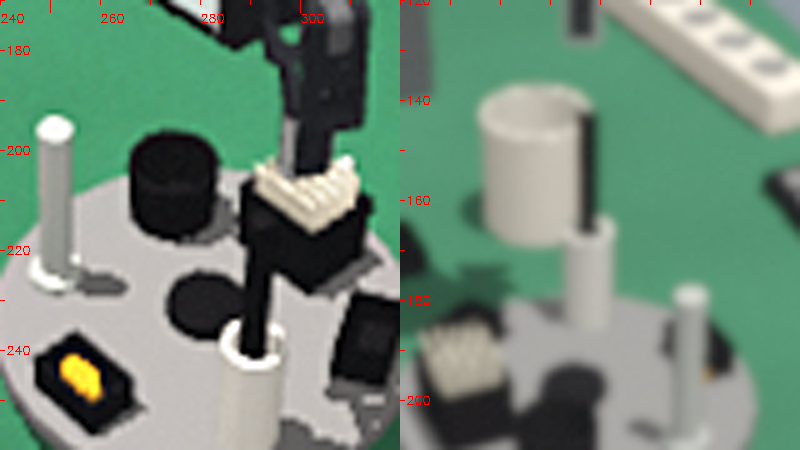

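View pics/wrist8.png

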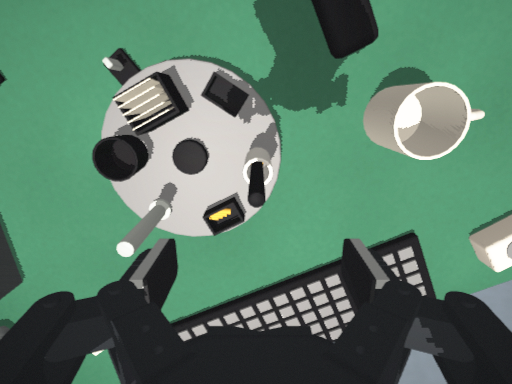

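The antenna stands in the tube. Now the axis, post and pointer, from the enlarged wrist image.

```bash
python3 - <<'E'
from h import *
crop('pics/wrist8.png',90,40,80,60,8,'pics/a.png')
crop('pics/wrist8.png',90,190,100,70,7,'pics/b.png')
c=(282.63,258.99,188.29,[0.52378786, 0.23481056, 0.39331518],[-0.26685912, -0.18252438,  1.14318637])
print("ant top",atz("side",242.4,142.8,.19),tri([("side",242.4,142.8),(c,256,199)]))
E
```

```text
ant top [0.59049604 0.20021723 0.19      ] [0.59133024 0.2041057  0.18764343]
```

View pics/a.png

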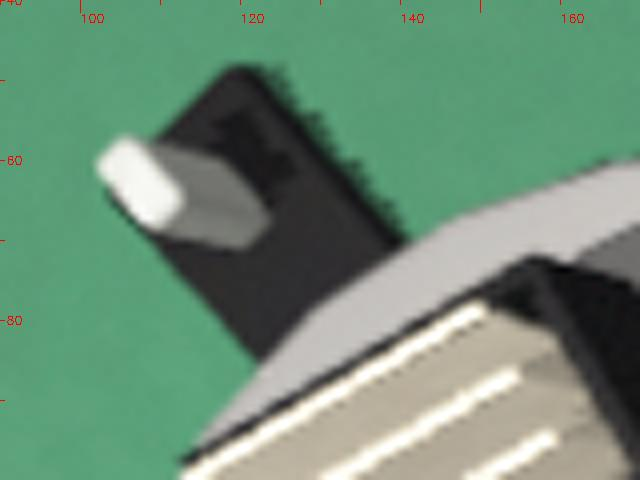

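View pics/b.png

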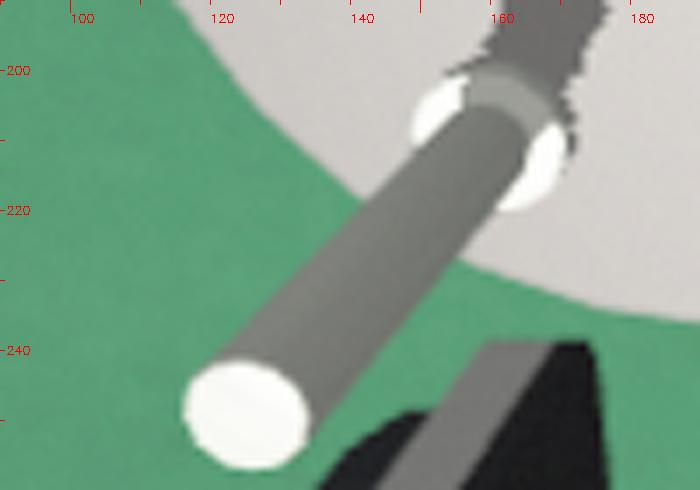

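```bash
cat > fit.py <<'E'
from h import *
from scipy.optimize import least_squares
w8=(282.63,258.99,188.29,[0.52378786, 0.23481056, 0.39331518],[-0.26685912, -0.18252438,  1.14318637])
w5=(282.63,258.99,188.29,[0.52398909, 0.22453568, 0.41393673],[-0.26667458, -0.1730962 ,  1.14198711])
obs=[("scene",290.8,238.5,"t"),("side",242.7,166,"t"),(w5,268.3,165.5,"t"),("scene",251,196,"p"),("side",263.1,179.3,"p"),(w8,125.3,249.3,"p"),("side",201,213.8,"k"),(w8,107.5,62.9,"k")]
def pts(p):
    ax,ay,t,k=p
    return {"t":[ax+.085*np.cos(t),ay+.085*np.sin(t),.105],"p":[ax+.085*np.cos(t-2*np.pi/3),ay+.085*np.sin(t-2*np.pi/3),.145],"k":[ax+.14*np.cos(k),ay+.14*np.sin(k),.04]}
def res(p):
    P=pts(p);return np.concatenate([proj(c,P[n])[0]-[u,v] for c,u,v,n in obs])
if __name__=="__main__":
    s=least_squares(res,[.554,.13,1.1,3.39]);print(s.x,np.degrees(s.x[2:]));print(s.fun.reshape(-1,2).round(1));print(pts(s.x))
    ax,ay,t,k=s.x;e=k-2*np.pi/3;print("post end",ax+.085*np.cos(e),ay+.085*np.sin(e),np.degrees(e))
    for c,u,v,n in obs: print(n,atz(c,u,v,pts(s.x)[n][2]))
E
python3 fit.py
```

```text
[0.55366763 0.13001499 1.10547706 3.39985878] [ 63.33916999 194.79755892]
[[-0.2 -0.8]
 [-0.3 -0.6]
 [ 0.2  0.3]
 [-0.2 -1.2]
 [-0.3 -0.9]
 [ 0.2  0.1]
 [-0.6  0. ]
 [-0.1  0. ]]
{'t': [np.float64(0.5918078181538045), np.float64(0.2059776515681314), 0.105], 'p': [np.float64(0.6003831231223922), np.float64(0.059003285964140034), 0.145], 'k': [np.float64(0.4183108279330998), np.float64(0.0942583521572703), 0.04]}
post end 0.5759572007488617 0.21204044391163593 74.79755892422557
t [0.59328853 0.20822719 0.105     ]
t [0.5915445  0.20206244 0.105     ]
t [0.5914118  0.20585265 0.105     ]
p [0.60264405 0.06282541 0.145     ]
p [0.59923416 0.05437576 0.145     ]
p [0.60015768 0.05886602 0.145     ]
k [0.420076   0.09380308 0.04      ]
k [0.41833073 0.09440976 0.04      ]
```

send_rows(rows="0.001 -0.02 0 0 0 0;0.002 -0.035 0 0 0 0;0.0025 -0.04 0 0 0 0;0.002 -0.03 0 0 0 0;0.0017 -0.02 0 0 0 0;0 0 0 0 0 0;0 0 -0.02 0 0 0;0 0 -0.03 0 0 0;0 0 -0.03 0 0 0;0 0 -0.03 0 0 0;0 0 -0.02 0 0 0;0 0 -0.01 0 0 0;0 0 0 0 0 0;0 0 0 0 0 0")

```text
clock: 12.55
tcp_pos: [0.6008, 0.0602, 0.106]
orientation: [-1.546, 0.326, -0.327]
contact_force: [0.9, 0.3, 0.4]
grip_width: 0.0854
```

```bash
python3 - <<'E'
from bench import r
from h import *
f=r.grab_frame("wrist")
cv2.imwrite("pics/w9.png",cv2.cvtColor(f["pixels"],cv2.COLOR_RGB2BGR))
o=r.get_obs();print(o["tcp_pos"],o["contact_force"])
E
```

```text
[0.60117717 0.0599898  0.1065713 ] [0.37241049 0.71711827 1.05539459]
```

View pics/w9.png

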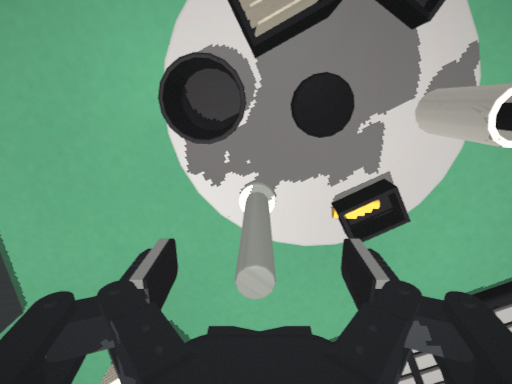

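The post sits between the fingers (u about 257, v about 283), so I'll close on it.

send_rows(rows="0 0 0 0 0 0;0 0 0 0 0 0;0 0 0 0 0 0;0 0 0 0 0 0;0 0 0 0 0 0;0 0 0 0 0 0;0 0 0 0 0 0;0 0 0 0 0 0", grip=0, grip_force=50)

```text
clock: 13.4
tcp_pos: [0.6007, 0.0594, 0.1059]
orientation: [-1.546, 0.327, -0.328]
contact_force: [-1.2, -1.1, 3.9]
grip_width: 0.0168
```

```bash
python3 - <<'E'
from bench import r
from h import *
o=r.get_obs();print(o["tcp_pos"],o["contact_force"],o["grip_width"])
ax,ay=.5537,.13
p=o["tcp_pos"];a0=np.arctan2(p[1]-ay,p[0]-ax);print(np.degrees(a0),np.hypot(p[1]-ay,p[0]-ax))
# smooth profile over 22 rows
n=24;s=np.linspace(0,1,n+1);s=s*s*(3-2*s)
a1=np.radians(74.8);a=np.radians(-56.66)+(a1-np.radians(-56.66))*s
P=np.c_[ax+.085*np.cos(a),ay+.085*np.sin(a)].round(4)
d=np.diff(P,axis=0)
print(";".join("%.4f %.4f 0 0 0 0"%tuple(x) for x in d))
E
```

```text
[0.60069253 0.05943418 0.10592399] [-1.17745552 -1.08245559  3.88457128] 0.0168238537269307
-56.33880560027085 0.08478108495792469
0.0008 0.0005 0 0 0 0;0.0024 0.0017 0 0 0 0;0.0036 0.0027 0 0 0 0;0.0046 0.0040 0 0 0 0;0.0051 0.0053 0 0 0 0;0.0055 0.0067 0 0 0 0;0.0052 0.0081 0 0 0 0;0.0046 0.0094 0 0 0 0;0.0036 0.0105 0 0 0 0;0.0022 0.0114 0 0 0 0;0.0007 0.0120 0 0 0 0;-0.0011 0.0121 0 0 0 0;-0.0027 0.0118 0 0 0 0;-0.0044 0.0112 0 0 0 0;-0.0057 0.0101 0 0 0 0;-0.0067 0.0089 0 0 0 0;-0.0073 0.0075 0 0 0 0;-0.0075 0.0061 0 0 0 0;-0.0072 0.0047 0 0 0 0;-0.0066 0.0034 0 0 0 0;-0.0055 0.0023 0 0 0 0;-0.0043 0.0015 0 0 0 0;-0.0028 0.0009 0 0 0 0;-0.0009 0.0002 0 0 0 0
```

send_rows(rows="0.001 0.0005 0 0 0 0;0.0025 0.0015 0 0 0 0;0.0035 0.0025 0 0 0 0;0.0045 0.004 0 0 0 0;0.005 0.0055 0 0 0 0;0.0055 0.0065 0 0 0 0;0.005 0.008 0 0 0 0;0.0045 0.0095 0 0 0 0;0.0035 0.0105 0 0 0 0;0.0025 0.0115 0 0 0 0;0.0005 0.012 0 0 0 0;-0.001 0.012 0 0 0 0")

```text
clock: 14.6
tcp_pos: [0.6369, 0.1436, 0.1059]
orientation: [-1.547, 0.328, -0.326]
contact_force: [-5.3, -2.0, 10.1]
grip_width: 0.0166
```

```bash
python3 - <<'E'
from bench import r
from h import *
o=r.get_obs();p=o["tcp_pos"];print(p,o["contact_force"],o["grip_width"],np.degrees(np.arctan2(p[1]-.13,p[0]-.5537)),np.hypot(p[1]-.13,p[0]-.5537))
E
```

```text
[0.63686256 0.14359828 0.10589014] [-5.33795356 -1.99021268 10.0587588 ] 0.016601050831819043 9.286502687659006 0.08426698675408265
```

send_rows(rows="-0.0025 0.012 0 0 0 0;-0.0045 0.011 0 0 0 0;-0.0055 0.01 0 0 0 0;-0.0065 0.009 0 0 0 0;-0.0075 0.0075 0 0 0 0;-0.0075 0.006 0 0 0 0;-0.007 0.0045 0 0 0 0;-0.0065 0.0035 0 0 0 0;-0.0055 0.0025 0 0 0 0;-0.0045 0.0015 0 0 0 0;-0.003 0.001 0 0 0 0;-0.001 0 0 0 0 0;0 0 0 0 0 0;0 0 0 0 0 0;0 0 0 0 0 0")

```text
clock: 16.1
tcp_pos: [0.576, 0.2115, 0.1059]
orientation: [-1.546, 0.327, -0.327]
contact_force: [-1.2, -2.8, 5.9]
grip_width: 0.0168
```

```bash
python3 - <<'E'
from bench import r
from h import *
for n in ["wrist","scene","side"]:
    f=r.grab_frame(n)
    cv2.imwrite(f"pics/{n}10.png",cv2.cvtColor(f["pixels"],cv2.COLOR_RGB2BGR))
    if n=="wrist": print(cam(f))
o=r.get_obs();p=o["tcp_pos"];print(p,o["contact_force"],o["grip_width"],np.degrees(np.arctan2(p[1]-.13,p[0]-.5537)),np.hypot(p[1]-.13,p[0]-.5537))
crop('pics/scene10.png',250,150,80,90,5,'pics/a.png');crop('pics/side10.png',180,150,80,90,5,'pics/b.png')
cv2.imwrite('pics/c12.png',np.hstack([cv2.imread('pics/a.png'),cv2.imread('pics/b.png')]))
E
```

```text
(np.float64(282.6301777992177), np.float64(258.9913134403817), np.float64(188.28818812871202), array([0.50712683, 0.24177316, 0.24929902]), array([-0.26610259, -0.17392418,  1.14436631]))
[0.5760514  0.21155962 0.10593286] [-0.60744674 -2.44658213  6.90159019] 0.016708206433948353 74.67437494361513 0.0845668733986594
```

View pics/c12.png

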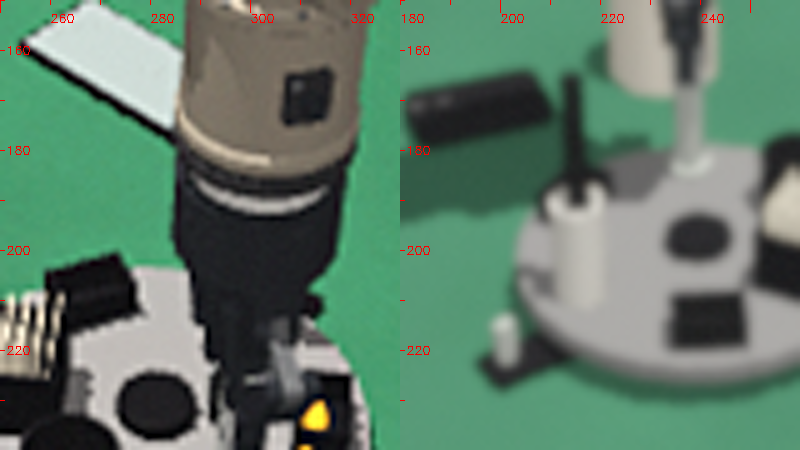

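View pics/wrist10.png

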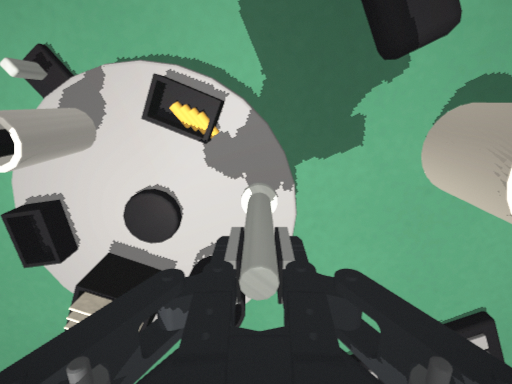

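View pics/scene10.png

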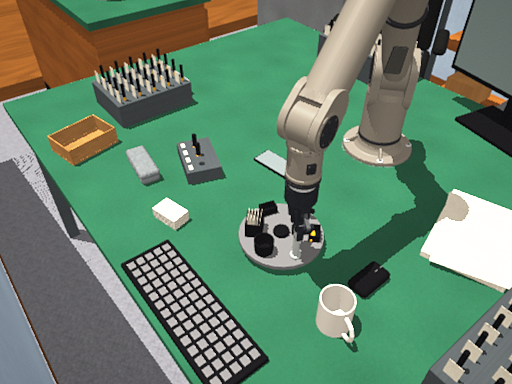

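```bash
python3 - <<'E'
from h import *
crop('pics/side10.png',185,155,60,70,8,'pics/a.png')
k=np.radians(194.8);a=np.array([.5537,.13])
t=a+.085*np.array([np.cos(k),np.sin(k)])
print(t,proj("side",[[*t,.105],[*(a+.14*np.array([np.cos(k),np.sin(k)])),.04],[*t,.19]]))
n=np.array([-np.sin(k),np.cos(k)])
for v in (189.5,190.5): 
  q=atz("side",215.4,v,.1035)[:2];print(q,"lateral",(q-a)@n)
w=(282.63,258.99,188.29,[0.50712683, 0.24177316, 0.24929902],[-0.26610259, -0.17392418,  1.14436631])
print(proj(w,[[*t,.105],[*t,.04]]))
E
```

```text
[0.47152001 0.10828711] [[215.19109806 189.64128389]
 [200.39043361 213.84551237]
 [213.56026134 164.77281559]]
[0.47281601 0.11077867] lateral -0.0020778461498052597
[0.47138326 0.10598764] lateral 0.0021882528819717403
[[ -8.80514758 144.87907362]
 [ 71.7651314  131.56389194]]
```

View pics/a.png

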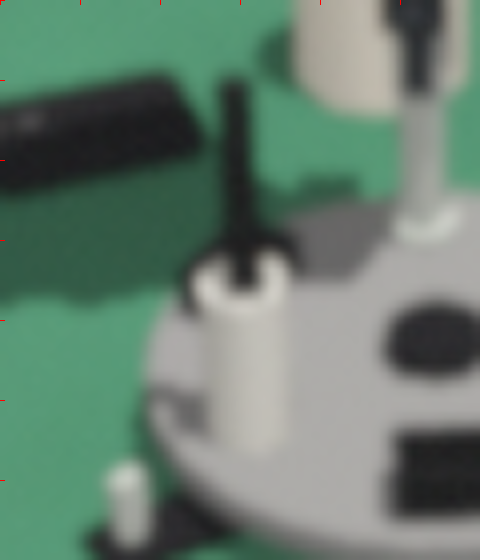

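The tube mouth shows at (215,190) against a predicted (215.2,189.6), about 2 mm off the pointer line at most. The post is still gripped.

send_rows(rows="0 0 0 0 0 0;0 0 0 0 0 0;0 0 0 0 0 0")

```text
clock: 16.55
tcp_pos: [0.576, 0.2115, 0.1059]
orientation: [-1.546, 0.327, -0.327]
contact_force: [-1.5, -2.3, 6.6]
grip_width: 0.0168
```

```bash
python3 - <<'E'
from bench import r
print(r.get_obs()["clock"],r.hand_in())
E
```

```text
the job is handed in; nothing more can be done
16.55 None
```

I lifted the long antenna out of the module, stood it foot down on the floor of the tube and let go. I then turned the turntable about 131° counter-clockwise by its handle post and handed the job in at 16.55 s, still gripping the post at 50 N. `hand_in` gave no verdict.

- **Antenna:** after release, its top was measured about 2 mm below the expected 190 mm. The cameras' own height readings run 2–4 mm low, so this fits it standing on the tube floor. It looked upright.
- **Tube and pointer:** after turning, the side camera puts the tube mouth within about 2 mm of the pointer line, against the 9 mm allowed. The gripper position agrees, at 74.7° against a target of 74.8°.
- **Grip:** the opening reads 16.8 mm on the 18 mm post. The opening had also read about 1 mm low on the 14 mm antenna. I had no direct reading of finger force on the turntable.
- **Other objects:** the final scene view shows no visible shift of the stubs, mug, mouse, phone, cards or spectacles case. I judged that by eye only. The phone was partly hidden behind the arm.

No check failed. The only disagreement was between the scene and side cameras, whose single-view positions differed by up to about 9 mm. Combining the views brought this down to about 1 pixel.

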